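Clear a left-on channel of the detector bias box before power-up

ROBOT

A 6-joint arm with a two-finger parallel gripper is mounted at the origin on a cart in front of the work surface, level with it; the furniture and walls round the work are solid. World frame = base frame: x ahead of the robot, y to its left, z up, the work surface at z = 0. Lengths are in m, angles in rad, forces in N, time in s.
With the tool pointing down it reaches from about 0.275 to 1 m from the base axis. Payload 8.4 kg.
Tool frame: the origin (TCP) lies on the centre line of the jaws, within the pads' length; the fingertips stand 17 mm ahead of it and the grasp point (between the pads) lies 2 mm behind it (bot.tcp_to_tips is the y of the fingertips in the tool frame, in m); y points along the fingers, z is the direction in which the jaws open and shut, and the axes are right-handed (so a half turn about y gives the same grasp; the last joint's range is limited). The gripper opens to 85 mm and grips with 20 to 120 N. Pads are 22 mm wide; open, the fingers measure 114 mm over their backs; the gripper's body (76 mm by 85 mm) begins 54 mm behind the grasp point. The pads swing forward as they close: fully open they stand 13 mm farther back than shut.
Start: joints at [-1.104, 0.353, 1.633, -0, 1.155, -0.002], TCP at [0.282, -0.558, 0.248] pointing down, gripper open.
Joint ranges: [-2.63, 2.63], [-0.92, 2.1], [0.06, 2.66], [-1.3, 4.44], [0, 2.69], [-3.02, 3.02]. Speed limits (rad/s): [2.22, 2.22, 2.79, 3.14, 3.14, 3.14].

INTERFACE

Orientations are given as a unit quaternion [x, y, z, w].
In Python, from workcell import bot, hand, kinematics, get_obs, vision, hand_in gives the robot as it stands. The module is installed in compiled form; this text tells all that it offers. Calls block until the motion is done:
- bot.reach(position, orientation): joint-space move of the TCP to a pose.
- bot.servo_line(position, ori=None, velocity=0.15): straight line of the TCP; ori=None keeps the orientation; velocity is the mean speed in m/s.
- bot.goto_joints(angles): joint-space move.
- hand.move_gripper(opening, strength=None): finger opening in m; strength is the grip in N (None keeps the last); returns when the fingers have stopped.
- bot.dwell(seconds).
- kinematics.solve_ik(position, orientation): joint angles nearest the present ones, or None.
- get_obs(): the state.
- vision.read_camera(name): name is "side" or "top"; returns a dict with "frame" (480x640x3 uint8, red, green, blue), "intrinsics" (3x3 intrinsics, pixels), "dist" ([k1, k2, p1, p2, k3] as OpenCV has them; the pictures are not rectified), "view" (4x4, takes a point from world to camera coordinates). Camera axes: x right, y down, z forward; pixel columns grow to the right and rows downward; lengths in m; the calibration is good to about 2 mm. A picture is of the moment at which its call begins. There is no depth.
A pose or a line that the arm cannot do raises bot.IKError and nothing moves.
- hand_in(): hands the job in, once; it reports no verdict.
The state is a dict: "time_s": time; "joint_pos": joint angles; "joint_vel": joint speeds; "joint_efforts": joint torques, N m; "position": TCP position; "orientation": TCP orientation; "wrist_force": force on the tool from outside, world axes, zero at the start; "ft_torque": the same for the moment, N m; "gripper_width": finger opening in m.
Only numpy, scipy, OpenCV 4.12 (cv2) and the standard library are available. Lean on these libraries where they do the work, as an engineer would, in place of code of your own. Each camera call takes 0.05 s, during which the arm holds its last target. There are 200 camera calls.

TASK

The detector bias box on the desk is off and its lamps are dark, but one of its four identical push-push keys was left latched down, and it must be off before the box gets power again. With the fingers closed, tap the four keys lightly one after another, from the left end of the row to the right as you face it, to feel which one is already down; a tap must neither latch a free key nor release the latched one. Then press the latched key fully home and let it spring up, so that all four stand free; grasp nothing and leave the things round the box where they are.

Things in the scene. Friction and masses are not known exactly. Their poses are not given: they have to be found in the camera images.
- bias_box: Control box fixed on the desk: grey case, aluminium top panel, black end cheeks, 134 (x) x 250 (y) x 50 mm high. Origin under its centre on the desk; x points to its back (four metal sockets), y along the key row to its left end, z up. The panel is 50 mm above the desk; the dark lamps behind the keys rise 6 mm from it. The row lies 16 mm in front of the centre line, four keys 50 mm apart.
- channel_a: One of four identical key units, in any place of the row: a white key cap, 28 x 28 mm with a flat top, in a fixed black collar 37 x 37 mm, 3 mm high. Origin at the key's centre in the panel plane (50 mm above the desk), axes as the box's. A free key starts to give at 0.5 N and takes 0.3 N more per mm; the latched one gives only from about 1.6 N; fully home takes about 3 N.
- key_a (a joint): How far the cap of channel_a is down (m). 0: free, top 15 mm above the panel. 0.004: latched, top 11 mm above it. 0.009: fully home, top 6 mm above it, at a firm stop. Pressed fully home and let go, a latched key springs up free and a free key stays latched; after a press of less than 6.5 mm it returns to where it was.
- channel_b: One of four identical key units, in any place of the row: a white key cap, 28 x 28 mm with a flat top, in a fixed black collar 37 x 37 mm, 3 mm high. Origin at the key's centre in the panel plane (50 mm above the desk), axes as the box's. A free key starts to give at 0.5 N and takes 0.3 N more per mm; the latched one gives only from about 1.6 N; fully home takes about 3 N.
- key_b (a joint): How far the cap of channel_b is down (m). 0: free, top 15 mm above the panel. 0.004: latched, top 11 mm above it. 0.009: fully home, top 6 mm above it, at a firm stop. Pressed fully home and let go, a latched key springs up free and a free key stays latched; after a press of less than 6.5 mm it returns to where it was.
- channel_c: One of four identical key units, in any place of the row: a white key cap, 28 x 28 mm with a flat top, in a fixed black collar 37 x 37 mm, 3 mm high. Origin at the key's centre in the panel plane (50 mm above the desk), axes as the box's. A free key starts to give at 0.5 N and takes 0.3 N more per mm; the latched one gives only from about 1.6 N; fully home takes about 3 N.
- key_c (a joint): How far the cap of channel_c is down (m). 0: free, top 15 mm above the panel. 0.004: latched, top 11 mm above it. 0.009: fully home, top 6 mm above it, at a firm stop. Pressed fully home and let go, a latched key springs up free and a free key stays latched; after a press of less than 6.5 mm it returns to where it was.
- channel_d: One of four identical key units, in any place of the row: a white key cap, 28 x 28 mm with a flat top, in a fixed black collar 37 x 37 mm, 3 mm high. Origin at the key's centre in the panel plane (50 mm above the desk), axes as the box's. A free key starts to give at 0.5 N and takes 0.3 N more per mm; the latched one gives only from about 1.6 N; fully home takes about 3 N.
- key_d (a joint): How far the cap of channel_d is down (m). 0: free, top 15 mm above the panel. 0.004: latched, top 11 mm above it. 0.009: fully home, top 6 mm above it, at a firm stop. Pressed fully home and let go, a latched key springs up free and a free key stays latched; after a press of less than 6.5 mm it returns to where it was.
- planchet_tin: A round closed tin, 66 mm across, 24 mm high, standing in front of the box; origin under its centre. To be left alone.
- check_source: A small disc, 25 mm across, 7 mm thick, lying in front of the box; origin under its centre. To be left alone.
- sample_pot: A small pot with a ribbed white screw lid, 50 mm across, 54 mm high, behind the box; origin under its centre. To be left alone.

How it is judged:
On the way, in this order (a step that is already met when the one before it is completed fails the run):
1. the left-hand key is tapped, with the latched key still down (value of joint key_c above 0.003 m and ((y of channel_a in the frame of bias_box between 0.05 and 0.2 m and contact force between the fingers and channel_a above 0.3 N and value of joint key_a above 0.0005 m) or (y of channel_b in the frame of bias_box between 0.05 and 0.2 m and contact force between the fingers and channel_b above 0.3 N and value of joint key_b above 0.0005 m) or (y of channel_c in the frame of bias_box between 0.05 and 0.2 m and contact force between the fingers and channel_c above 0.3 N) or (y of channel_d in the frame of bias_box between 0.05 and 0.2 m and contact force between the fingers and channel_d above 0.3 N and value of joint key_d above 0.0005 m))).
2. the second key is tapped, with the latched key still down (value of joint key_c above 0.003 m and ((y of channel_a in the frame of bias_box between 0 and 0.05 m and contact force between the fingers and channel_a above 0.3 N and value of joint key_a above 0.0005 m) or (y of channel_b in the frame of bias_box between 0 and 0.05 m and contact force between the fingers and channel_b above 0.3 N and value of joint key_b above 0.0005 m) or (y of channel_c in the frame of bias_box between 0 and 0.05 m and contact force between the fingers and channel_c above 0.3 N) or (y of channel_d in the frame of bias_box between 0 and 0.05 m and contact force between the fingers and channel_d above 0.3 N and value of joint key_d above 0.0005 m))).
3. the third key is tapped, with the latched key still down (value of joint key_c above 0.003 m and ((y of channel_a in the frame of bias_box between -0.05 and 0 m and contact force between the fingers and channel_a above 0.3 N and value of joint key_a above 0.0005 m) or (y of channel_b in the frame of bias_box between -0.05 and 0 m and contact force between the fingers and channel_b above 0.3 N and value of joint key_b above 0.0005 m) or (y of channel_c in the frame of bias_box between -0.05 and 0 m and contact force between the fingers and channel_c above 0.3 N) or (y of channel_d in the frame of bias_box between -0.05 and 0 m and contact force between the fingers and channel_d above 0.3 N and value of joint key_d above 0.0005 m))).
4. the right-hand key is tapped, with the latched key still down (value of joint key_c above 0.003 m and ((y of channel_a in the frame of bias_box between -0.2 and -0.05 m and contact force between the fingers and channel_a above 0.3 N and value of joint key_a above 0.0005 m) or (y of channel_b in the frame of bias_box between -0.2 and -0.05 m and contact force between the fingers and channel_b above 0.3 N and value of joint key_b above 0.0005 m) or (y of channel_c in the frame of bias_box between -0.2 and -0.05 m and contact force between the fingers and channel_c above 0.3 N) or (y of channel_d in the frame of bias_box between -0.2 and -0.05 m and contact force between the fingers and channel_d above 0.3 N and value of joint key_d above 0.0005 m))).
5. after the taps, the latched key is pressed home (value of joint key_c above 0.0072 m).
6. it has sprung up (value of joint key_c below 0.0015 m), for 0.2 s.
At the end, for the whole second after the job is handed in: All four keys stand free (each less than 1.5 mm down) and the tin, the disc and the pot are within 10 mm of where they stood (value of joint each of key_a, key_b, key_c, key_d below 0.0015 m and distance of each of planchet_tin, check_source, sample_pot from where it was at the start of the episode below 0.01 m); the robot touches nothing.
It fails at once if a free key is pressed more than 7.2 mm down, so that it can latch (value of joint any of key_a, key_b, key_d above 0.0072 m).
It fails at once if the tin, the disc or the pot is pushed or lifted more than 10 mm (distance of any of planchet_tin, check_source, sample_pot from where it was at the start of the episode above 0.01 m).
It also fails if it takes over 51 s, if anything falls off the work surface, if the arm or the gripper's body presses on something with over 40 N, if the wrist force passes 120 N, or if a joint passes its speed limit or range.

## Working session

There is one attempt and no reset: what is moved stays moved. The work goes in short steps, each a Python script; the robot and the scene stay as the last script left them, time stands still between calls to the robot, and variables do not carry over. Pictures are saved under pics/ and viewed, about 8 in all and at most 12, crops included, and the job is handed in when it is done.

```bash
mkdir -p pics; python3 - <<'E'
from workcell import vision,get_obs,bot
import cv2
for n in("top","side"):
    r=vision.read_camera(n); cv2.imwrite(f"pics/{n}0.png",r["frame"][:,:,::-1]); print(n,r["intrinsics"],r["dist"],r["view"])
o=get_obs();print(o, bot.tcp_to_tips)
E
```

```text
top [[509.28831593   0.         312.13205029]
 [  0.         509.28831593 238.43510632]
 [  0.           0.           1.        ]] [0.00681235 0.         0.         0.         0.        ] [[ 0.00487754 -0.99998517 -0.00242348  0.0642648 ]
 [-0.99516348 -0.00461622 -0.09812409  0.56311555]
 [ 0.09811144  0.00289036 -0.99517124  0.8455779 ]
 [ 0.          0.          0.          1.        ]]
side [[619.53967495   0.         325.24451062]
 [  0.         619.53967495 228.75185335]
 [  0.           0.           1.        ]] [0.05303182 0.         0.         0.         0.        ] [[ 0.86528171 -0.50105511  0.01520969 -0.44124791]
 [-0.20452651 -0.38057665 -0.90184828  0.20905113]
 [ 0.45766414  0.77724204 -0.43178507  0.55278992]
 [ 0.          0.          0.          1.        ]]
{'time_s': 0.1, 'joint_pos': array([-1.10438939e+00,  3.53569011e-01,  1.63407151e+00, -1.59276591e-05,
        1.15521885e+00, -2.40446836e-03]), 'joint_vel': array([-0.00023125, -0.00032503, -0.00218197,  0.00093113,  0.00209902,
        0.0006753 ]), 'joint_efforts': array([ 2.05770211e-04, -6.06358480e+01, -3.42818606e+01,  2.23376458e-05,
        3.98626289e-03,  1.20558667e-05]), 'position': array([ 0.28219637, -0.55719559,  0.24763789]), 'orientation': array([-0.16434631,  0.68820322, -0.68733388,  0.16413034]), 'wrist_force': array([ 0.38044673,  0.28553772, -0.22606825]), 'ft_torque': array([0.00851296, 0.02308385, 0.01696964]), 'gripper_width': 0.08583263125523169} 0.017
```

View pics/top0.png

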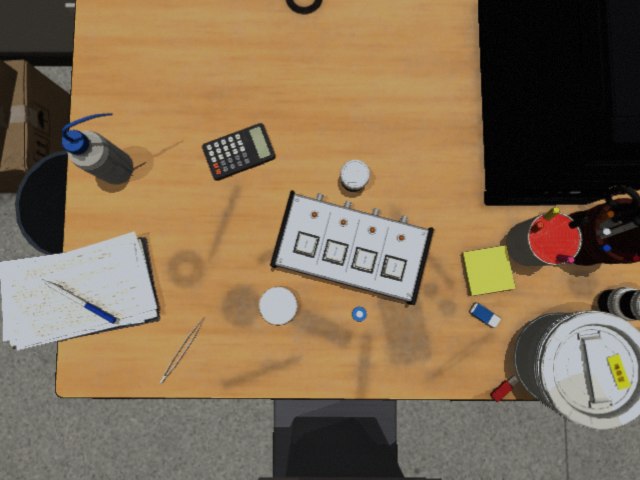

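View pics/side0.png

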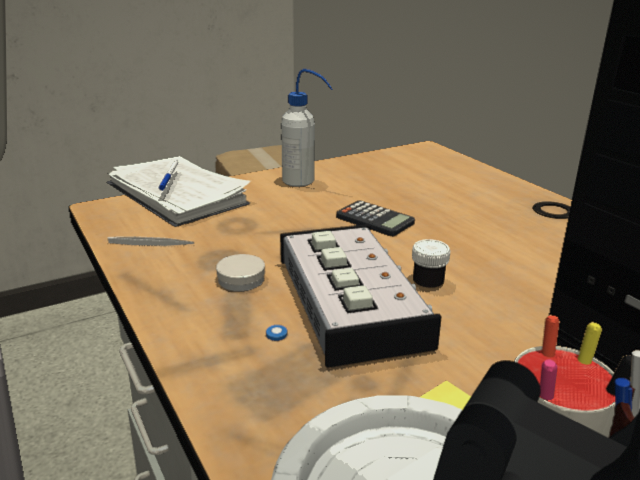

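The top view shows the row at about (306,244), (335,252), (364,261), (394,268). The pot is behind at (355,176), the tin at (278,306) and the disc at (359,314), both in front. The side view shows the same layout. I'll enlarge the box.

```bash
python3 - <<'E'
import cv2
a=cv2.imread("pics/top0.png")[180:310,260:445]; cv2.imwrite("pics/c1.png",cv2.resize(a,None,fx=4,fy=4,interpolation=cv2.INTER_CUBIC))
a=cv2.imread("pics/side0.png")[220:365,275:445]; cv2.imwrite("pics/c2.png",cv2.resize(a,None,fx=4,fy=4,interpolation=cv2.INTER_CUBIC))
E
```

```text
(no output)
```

View pics/c1.png

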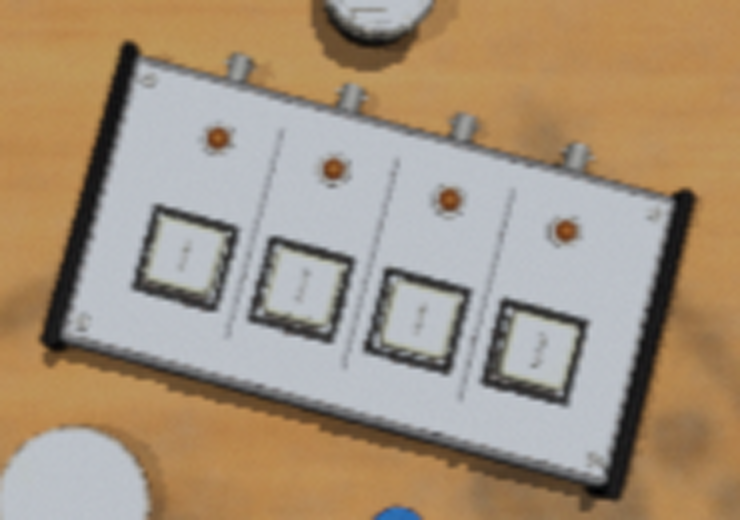

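View pics/c2.png

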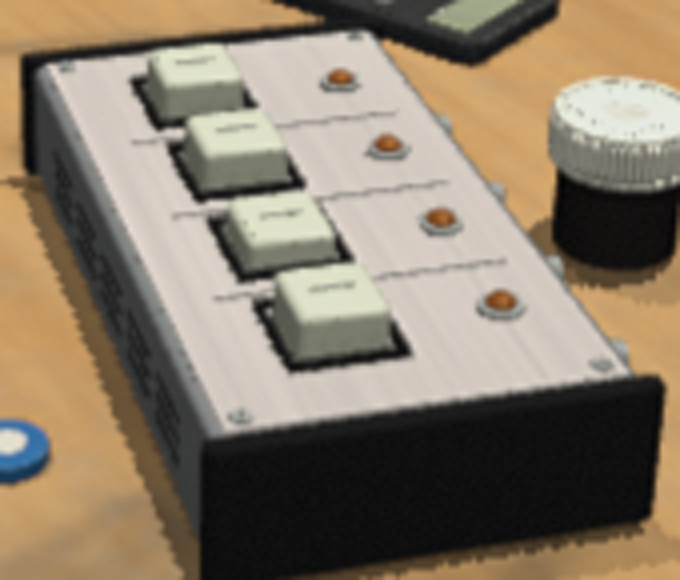

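The third key from the left looks lower than the others; the taps will confirm or refute this. Next I'll fit the box pose from the collar centres and check the pail's height and position for the approach route.

```bash
cat > h.py <<'E'
import numpy as np,cv2
from workcell import vision
from scipy.spatial.transform import Rotation as R
def cam(n):
    r=vision.read_camera(n); return r["frame"],r["intrinsics"],r["dist"],r["view"]
def ray(c,p):
    q=cv2.undistortPoints(np.array([[p]],float),c[1],c[2]).ravel(); V=c[3]
    return -V[:3,:3].T@V[:3,3], V[:3,:3].T@np.r_[q,1]
def onz(c,p,z):
    o,d=ray(c,p); return o+d*(z-o[2])/d[2]
def proj(c,P):
    return cv2.projectPoints(np.array(P,float).reshape(-1,1,3),cv2.Rodrigues(c[3][:3,:3])[0],c[3][:3,3],c[1],c[2])[0].reshape(-1,2)
E
python3 - <<'E'
from h import *
from workcell import get_obs,bot
c=cam("top");s=cam("side")
px=[((x+.5)/4-.5+260,(y+.5)/4-.5+180) for x,y in[(185,257),(303,289),(418,321),(535,352)]]
K=np.array([onz(c,p,.053) for p in px]);print(K.round(4))
d=K[0]-K[3];print(np.linalg.norm(d)/3, yaw:=np.arctan2(-d[0],d[1]))
px=[((x+.5)/4-.5+275,(y+.5)/4-.5+220) for x,y in[(340,318)]]
K0=K.mean(0)+np.outer([75,25,-25,-75],d/np.linalg.norm(d))/1000
print(K0.round(4))
X=K0.copy();X[:,2]=.065;print("tops in side crop",((proj(s,X)-[275,220])*4).round(0))
# same from side, right cap top centre
print(onz(s,px[0],.053), )
for z in(.1,.15,.2,.25,.3):
    P=onz(c,(603,370),z);print("pail",z,P.round(3),proj(s,P).round())
    P=onz(c,(554,238),z);print("cup",z,P.round(3),proj(s,P).round())
o=get_obs();print(R.from_quat(o["orientation"]).as_matrix().round(2))
F=[]
for i in range(20): bot.dwell(.02);F.append(get_obs()["wrist_force"])
print(np.mean(F,0),np.std(F,0),get_obs()["time_s"])
E
```

```text
[[ 0.5512  0.0772  0.053 ]
 [ 0.5381  0.0282  0.053 ]
 [ 0.525  -0.0195  0.053 ]
 [ 0.5124 -0.0678  0.053 ]]
0.05004292354515515 -0.261215449265442
[[ 0.551   0.077   0.053 ]
 [ 0.5381  0.0287  0.053 ]
 [ 0.5252 -0.0196  0.053 ]
 [ 0.5123 -0.0679  0.053 ]]
tops in side crop [[195.  60.]
 [235. 127.]
 [280. 202.]
 [331. 286.]]
[ 0.51616431 -0.06669829  0.053     ]
pail 0.1 [ 0.356 -0.378  0.1  ] [[421. 545.]]
cup 0.1 [ 0.558 -0.313  0.1  ] [[565. 377.]]
pail 0.15 [ 0.363 -0.351  0.15 ] [[409. 446.]]
cup 0.15 [ 0.553 -0.289  0.15 ] [[548. 314.]]
pail 0.2 [ 0.371 -0.323  0.2  ] [[397. 351.]]
cup 0.2 [ 0.548 -0.265  0.2  ] [[531. 250.]]
pail 0.25 [ 0.379 -0.295  0.25 ] [[386. 258.]]
cup 0.25 [ 0.543 -0.242  0.25 ] [[514. 185.]]
pail 0.3 [ 0.386 -0.267  0.3  ] [[375. 167.]]
cup 0.3 [ 0.538 -0.218  0.3  ] [[497. 118.]]
[[-0.89 -0.    0.45]
 [-0.45  0.   -0.89]
 [ 0.   -1.   -0.  ]]
[0.13004804 0.06261782 0.05160781] [0.54336421 0.43349013 0.60833569] 0.5333
```

Both cameras agree to about 3 mm. The force noise is 0.6 N, so I'll average the readings. I'll raise the arm over the pail, hover above the left key and look.

```bash
cat >> h.py <<'E'
from workcell import bot,hand,get_obs,kinematics
KEYS=np.array([[.5515,.077],[.5385,.0287],[.5256,-.0196],[.513,-.0679]])
yaw=-.2612; bx=np.array([np.cos(yaw),np.sin(yaw),0]); by=np.array([-np.sin(yaw),np.cos(yaw),0])
Q=R.from_matrix(np.c_[-by,[0,0,-1],bx]).as_quat()
T=bot.tcp_to_tips
def tip(k,z,v=.15): bot.servo_line(np.r_[KEYS[k],z+T],Q,velocity=v)
def fz(n=20):
    a=[]
    for _ in range(n): bot.dwell(.02);a.append(get_obs()["wrist_force"][2])
    return np.mean(a)
E
python3 - <<'E'
from h import *
hand.move_gripper(0.0,20)
o=get_obs();p=o["position"].copy();p[2]=.34
bot.servo_line(p,velocity=.2)
bot.reach(np.r_[KEYS[0],.25],Q)
tip(0,.085)
o=get_obs();print(o["time_s"],o["position"],o["joint_pos"].round(2),o["gripper_width"],fz())
a=cam("side")[0][150:370,200:450,::-1]
b=cam("top")[0][150:320,220:450,::-1]
cv2.imwrite("pics/h.png",np.vstack([cv2.resize(a,(500,440)),cv2.resize(b,(500,370))])[:,:][:600] if 0 else np.hstack([cv2.resize(a,(400,352)),cv2.resize(b,(400,352))]))
E
```

```text
5.5083 [0.55212732 0.07704992 0.10276411] [ 0.14  0.43  1.9  -0.    0.81  0.4 ] -1.639223749072145e-05 0.020002540838020406
```

View pics/h.png

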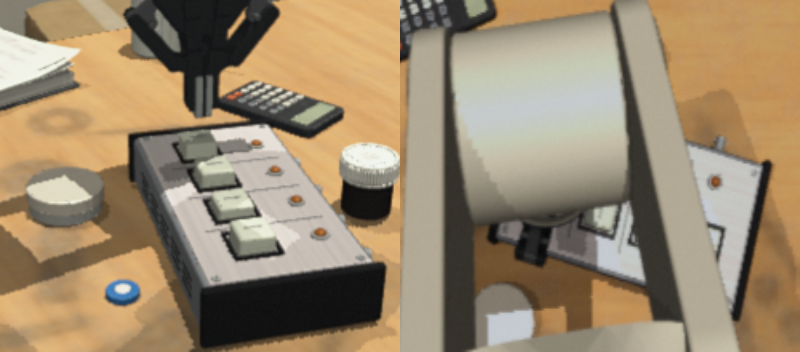

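The side half shows the closed fingertips at (200,115), straight above the left cap at (198,140). Nothing round the box has moved. Now the taps, left to right.

```bash
cat > tap.py <<'E'
from h import *
import sys
for k in map(int,sys.argv[1:]):
    tip(k,.078); f0=fz(15)
    for z in(.0672,.0628,.0612,.0602,.0594):
        tip(k,z,.04)
        if z>.066: continue
        f=fz(20)-f0; o=get_obs(); a=o["position"][2]-T
        print(k,"cmd",z,"tip",a.round(5),"F",f.round(2),"t",o["time_s"])
        if abs(f)>.75: break
    tip(k,.078)
E
python3 tap.py 0
```

```text
0 cmd 0.0628 tip 0.06294 F 1.16 t 7.45
```

Force 1.16 N at 2.1 mm of travel matches a free key. Continuing with the rest.

```bash
python3 tap.py 1 2 3
```

```text
1 cmd 0.0628 tip 0.06293 F 1.06 t 9.4417
2 cmd 0.0628 tip 0.0629 F 0.17 t 11.4333
2 cmd 0.0612 tip 0.06118 F 0.19 t 12.0167
2 cmd 0.0602 tip 0.06022 F 1.99 t 12.6
3 cmd 0.0628 tip 0.06294 F 1.38 t 14.6083
```

The third key is the latched one: no force until its lowered top, then 2.0 N. Vision says the same. Pressing it home.

```bash
python3 - <<'E'
from h import *
tip(2,.078); f0=fz(15)
tip(2,.063,.05)
for z in(.0572,.0562,.0557):
    tip(2,z,.03); f=fz(15)-f0; print(z,(get_obs()["position"][2]-T).round(5),f.round(2))
    if f>6: break
tip(2,.078,.05); f0=fz(15)
tip(2,.0672,.05); tip(2,.0628,.04); print("retap",get_obs()["position"][2]-T,fz(25)-f0)
tip(2,.078); p=get_obs()["position"].copy(); p[2]=.3; bot.servo_line(p,velocity=.2)
bot.reach([.35,-.25,.36],Q)
bot.dwell(.3)
a=cam("side")[0][150:370,200:450,::-1]
b=cam("top")[0][150:340,220:450,::-1]
cv2.imwrite("pics/e.png",np.hstack([cv2.resize(a,(400,352)),cv2.resize(b,(400,330))[:352] if 0 else cv2.resize(b,(400,352))]))
print(get_obs()["time_s"])
E
```

```text
0.0572 0.05736 2.51
0.0562 0.05623 2.64
0.0557 0.05601 6.8
retap 0.06269852466258607 1.163999914049036
22.4833
```

View pics/e.png

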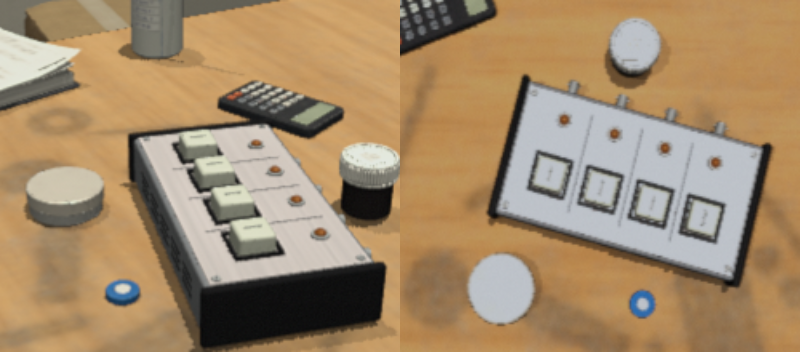

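The four caps stand equally high in the side view; the third is now at (233,198). The tin at (65,195), the disc at (122,292) and the pot at (370,180) have not moved, and the arm is clear.

```bash
python3 -c "
from workcell import hand_in;hand_in()"
```

```text
the job is handed in; nothing more can be done
```

The latched key was the third from the left. I pressed it home and it sprang up, so all four keys now stand free; the job is handed in at about 22.5 s, against the 51 s limit.

- **Taps, left to right:** keys 1, 2 and 4 gave 1.2, 1.1 and 1.4 N about 2 mm down, as free keys should. Key 3 gave nothing until its top at about 61 mm above the desk, then 2.0 N, which matched the side camera view.
- **Press:** key 3 reached its firm stop, with the tip at 56.0 mm and 6.8 N. A light tap afterwards gave 1.2 N at the free height.
- **Last pictures:** the four caps look equally high, and the tin, disc and pot are where they stood. The arm was clear of everything.

No check failed or disagreed. The force reading is noisy, about 0.6 N per sample, so the forces above are averages. After the press only key 3 was tapped again; the other three I checked by camera only.

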